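Find the rattling relay module and show it to the inspection camera

TASK

One of the three sealed relay modules has a broken part loose inside: starting at the robot's right and working to its left, lift each of the three clear of the table, shake or rock it briskly, and set it back upright where it stood. Present the one that rattles centred over the glass of the inspection camera, upright and still, with its underside 5 to 12 cm above the glass, and finish while still holding it there (if it is the last one shaken it may go straight there). The other two end standing in their places; leave the tools and the tray alone.

Things in the scene. Friction and masses are not known exactly. Their poses are not given: they have to be found in the camera images.
- module_right_center (a point): Centre (half-way up, 31 mm over the underside) of the sealed relay module at the robot's right (negative y): a closed black plastic block 110 mm long (own x), 50 mm wide (own y), 62 mm high (own z), flat sides, standing upright on the table. Brass screw heads and a grey cover plate rise 3 mm above its top. Weight 0.22 to 0.33 kg, which tells nothing. All three look alike.
- module_mid_center (a point): Centre (half-way up, 31 mm over the underside) of the sealed relay module in the middle: a closed black plastic block 110 mm long (own x), 50 mm wide (own y), 62 mm high (own z), flat sides, standing upright on the table. Brass screw heads and a grey cover plate rise 3 mm above its top. Weight 0.22 to 0.33 kg, which tells nothing. All three look alike.
- module_left_center (a point): Centre (half-way up, 31 mm over the underside) of the sealed relay module at the robot's left (positive y): a closed black plastic block 110 mm long (own x), 50 mm wide (own y), 62 mm high (own z), flat sides, standing upright on the table. Brass screw heads and a grey cover plate rise 3 mm above its top. Weight 0.22 to 0.33 kg, which tells nothing. All three look alike.
- camera_glass (a point): Centre of the glass on top of the inspection camera, a fixed square aluminium box 110 x 110 mm, 42 mm high, with a black top and a small square window, standing on the far side of the table. The camera looks straight up out of this glass; z is up.
- camera_box: The inspection camera box itself, origin at the centre of its underside on the table. It is fixed.
- screwdriver: Bystander: a 200 mm screwdriver with an orange handle lying on the table at the robot's right; origin on the table under it.
- clamp_meter: Bystander: a yellow clamp meter, about 210 x 77 x 34 mm, lying on the table at the robot's left, its jaw ring along own +x; origin on the table under it.
- fuse_tray: Bystander: a grey open tray, 110 x 80 x 35 mm, with four cartridge fuses, on the far left of the table; origin at the centre of its underside.
- module_right: The same module at the robot's right (negative y); origin at the centre of its underside, z up, x along its length. In one of the three (it varies) a 120 g steel part lies loose; it slides about 35 mm either way from the middle along own x, starting at about 10 degrees of tilt, and knocks on the end walls.
- module_mid: The same module in the middle; origin at the centre of its underside, z up, x along its length. Once level again, the loose part stays at the end it slid to; in the two sound modules nothing moves.
- module_left: The same module at the robot's left (positive y); origin at the centre of its underside, z up, x along its length. Held level in one pose, the rattling one's moment on the gripper about own y differs by about 0.08 N m between after a 25 degree tilt one way and after one the other way; the sound ones' does not.
There are look-alikes about, which are no part of the job. Leave any pink or red look-alike of the module_mid alone. What is shaped like the camera_box but orange or red is not meant.

How it is judged (in metres and radians):
On the way, in this order (a step that is already met when the one before it is completed fails the run):
1. The module at the robot's right (negative y) is held clear of the table and shaken or rocked (height (world z) of module_right_center above 0.045 m and contact force between module_right and the fingers above 1 N and (linear speed of module_right above 0.12 m/s or angular speed of module_right above 0.7 rad/s)), for 0.04 s.
2. The module in the middle is held clear of the table and shaken or rocked (height (world z) of module_mid_center above 0.045 m and contact force between module_mid and the fingers above 1 N and (linear speed of module_mid above 0.12 m/s or angular speed of module_mid above 0.7 rad/s)), for 0.04 s.
3. The module at the robot's left (positive y) is held clear of the table and shaken or rocked (height (world z) of module_left_center above 0.045 m and contact force between module_left and the fingers above 1 N and (linear speed of module_left above 0.12 m/s or angular speed of module_left above 0.7 rad/s)), for 0.04 s.
At the end, for the whole second after the job is handed in: The rattling module is gripped over the camera: centre within 30 mm sideways of the glass centre and 76 to 166 mm above it, tilt under 0.2 rad, still, touching nothing else. The other two stand upright, at rest, let go, within 35 mm of their start places (((contact force between module_right_c0 and anything else above 0.2 N and horizontal distance between module_right_center and camera_glass below 0.03 m and z of module_right_center in the frame of camera_glass between 0.076 and 0.166 m and angle between module_right_center's own z axis and vertical below 0.2 rad and linear speed of module_right below 0.03 m/s and angular speed of module_right below 0.2 rad/s and contact force between module_right and the fingers above 2 N and contact force between module_right and camera_box below 0.05 N and height (world z) of each of module_mid_center, module_left_center below 0.037 m and distance of each of module_mid_center, module_left_center from where it was at the start of the episode below 0.035 m and angle between each of module_mid_center, module_left_center's own z axis and vertical below 0.1 rad and linear speed of each of module_mid, module_left below 0.02 m/s and contact force between each of module_mid, module_left and the fingers below 0.05 N) or (contact force between module_mid_c0 and anything else above 0.2 N and horizontal distance between module_mid_center and camera_glass below 0.03 m and z of module_mid_center in the frame of camera_glass between 0.076 and 0.166 m and angle between module_mid_center's own z axis and vertical below 0.2 rad and linear speed of module_mid below 0.03 m/s and angular speed of module_mid below 0.2 rad/s and contact force between module_mid and the fingers above 2 N and contact force between module_mid and camera_box below 0.05 N and height (world z) of each of module_right_center, module_left_center below 0.037 m and distance of each of module_right_center, module_left_center from where it was at the start of the episode below 0.035 m and angle between each of module_right_center, module_left_center's own z axis and vertical below 0.1 rad and linear speed of each of module_right, module_left below 0.02 m/s and contact force between each of module_right, module_left and the fingers below 0.05 N) or (contact force between module_left_c0 and anything else above 0.2 N and horizontal distance between module_left_center and camera_glass below 0.03 m and z of module_left_center in the frame of camera_glass between 0.076 and 0.166 m and angle between module_left_center's own z axis and vertical below 0.2 rad and linear speed of module_left below 0.03 m/s and angular speed of module_left below 0.2 rad/s and contact force between module_left and the fingers above 2 N and contact force between module_left and camera_box below 0.05 N and height (world z) of each of module_right_center, module_mid_center below 0.037 m and distance of each of module_right_center, module_mid_center from where it was at the start of the episode below 0.035 m and angle between each of module_right_center, module_mid_center's own z axis and vertical below 0.1 rad and linear speed of each of module_right, module_mid below 0.02 m/s and contact force between each of module_right, module_mid and the fingers below 0.05 N))); the arm keeps its last pose, push and grip.
It fails at once if The screwdriver is moved more than 20 mm (distance of screwdriver from where it was at the start of the episode above 0.02 m).
It fails at once if The clamp meter is moved more than 20 mm (distance of clamp_meter from where it was at the start of the episode above 0.02 m).
It fails at once if The fuse tray is moved more than 20 mm (distance of fuse_tray from where it was at the start of the episode above 0.02 m).
It also fails if it takes over 72 s, if anything falls off the work surface, if the arm or the gripper's body presses on something with over 40 N, if the wrist force passes 120 N, or if a joint passes its speed limit or range.

ROBOT

A 6-joint arm with a two-finger parallel gripper is mounted at the origin on the work surface. World frame = base frame: x ahead of the robot, y to its left, z up, the work surface at z = 0. Lengths are in m, angles in degrees, forces in N, time in s.
With the tool pointing down it reaches from about 0.375 to 0.9 m from the base axis. Payload 3.1 kg.
Tool frame: the origin (TCP) lies at the centre of the arm's flange, where the gripper is bolted on; the fingertips stand 182 mm ahead of it and the grasp point (between the pads) lies 164 mm ahead of it; x points along the fingers, z is the direction in which the jaws open and shut, and the axes are right-handed (so a half turn about x gives the same grasp; the last joint's range is limited). The gripper opens to 87 mm and grips with 3 to 60 N. Pads are 19 mm wide; open, the fingers measure 117 mm over their backs; the gripper's body (75 mm by 190 mm) begins 51 mm behind the grasp point.
Start: joints at [66.32, 30.224, 82.088, -0, 67.689, -10.227], TCP at [0.145, 0.608, 0.405] pointing down, gripper open.
Joint ranges: [-176.69, 176.69], [-43.24, 126.21], [12.49, 139.97], [-82, 262], [0, 151.66], [-163.58, 163.58]. Speed limits (degrees/s): [159.86, 159.86, 180, 180, 180, 180].

INTERFACE

Orientations are given as a 3x3 rotation matrix whose columns are the frame's x, y, z axes.
In Python, from rig import bot gives the robot as it stands.
- The arm moves only by the shell command python3 -m crank 'ROWS' [OPENING]. ROWS is JSON, a list of rows, each an object with "offset": the shift along the tool's x, y, z in m, a list of three; "spin": the turn about the tool's x in rad. A call has 1 to 12 rows; each row shifts and turns the commanded pose from where the row before left it, along the tool's axes as they then stand; what a row does not reach is not made up. A row lasts 1/10 s, in which the tool goes at most 50 mm and 8.59 degrees, less where a joint would pass 70% of its speed; a pose out of reach is approached as far as the arm can. A call is refused whole if a number of a shift passes 0.05 or a number of a turn 0.15, either way. A call with a gripper value outside its range is refused whole. OPENING is the finger opening in m, from 0 to 0.087, set as the call begins (- or left out, the last holds). The fingers move at their own pace and stop on an object; the grip force is fixed at half the most. Time passes only in rows, so rows that do not move let the fingers close. It gives the time, the measured TCP pose, the force and the opening at its end, in the units of the state.
- bot.read_state(): the state, without advancing time (a new reading comes with each control period).
- bot.capture(name): name is "scene" or "top" or "wrist"; returns a dict with "pixels" (384x512x3 uint8, blue, green, red), "depth" (384x512 float32, m along the optical axis (not along the pixel's ray), 0 where there is no reading), "K" (3x3 intrinsics, pixels), "world_to_cam" (4x4, takes a point from world to camera coordinates). Camera axes: x right, y up, looking along -z (the intrinsics and any distortion apply to the point x, -y, -z); pixel columns grow to the right and rows downward; lengths in m; the calibration is good to about 2 mm. A picture is of the moment at which its call begins.
- bot.hand_in(): hands the job in, once; it reports no verdict.
Trained networks look in a picture, given as the dict that the camera call returned (one of the last four; its "shot" number tells which), for a name from the list of things; names that differ only in an ending like _2 or _b are one class to them, and where a whole thing is asked for, a point or a joint stands for the part that bears it (a point fixed in the world has none). Each returns a list of dicts, best first, with "p" (0 to 1); they miss things now and then, are a little off and sometimes report something else, mostly with a low value. They report only what shows in the picture. A call takes as long as a camera call. They do not tell look-alikes from the thing itself.
- bot.regions_of(label, picture): "region" (384x512 bool, what is visible of it) and "extent" ([centre column, centre row, width, height] in pixels, round what is visible of it).
The state is a dict: "time_s": time; "joint_positions": joint angles; "qvel": joint speeds; "tau": joint torques, N m; "position": TCP position; "tcp_rot": TCP orientation; "force": force on the tool from outside, world axes, zero at the start; "moment": the same for the moment, N m; "opening": opening from 0.0 (shut) to 1.0 (fully open).
Only numpy, scipy, OpenCV 4.12 (cv2) and the standard library are available. Lean on these libraries where they do the work, as an engineer would, in place of code of your own. Each camera call takes 0.05 s, during which the arm holds its last target.

## Working session

There is one attempt and no reset: what is moved stays moved. The work goes in short steps, Python scripts to look and compute and a shell command to move; the robot and the scene stay as the last step left them, time stands still between calls to the robot, and variables do not carry over. Pictures are saved under pics/ and viewed, and the job is handed in when it is done.

```bash
ls; mkdir -p pics; python3 - <<'E'
from rig import bot
import cv2,numpy as np
s=bot.read_state()
for k,v in s.items(): print(k,np.round(v,3).tolist())
for n in("scene","top"):
    p=bot.capture(n); cv2.imwrite(f"pics/{n}0.png",p["pixels"]); np.savez(f"{n}0.npz",**{k:p[k] for k in("pixels","depth","K","world_to_cam")})
    print(n,[k for k in p],np.round(p["K"],1).tolist(),np.round(p["world_to_cam"],3).tolist())
    for l in("module_mid","camera_box","screwdriver","clamp_meter","fuse_tray"):
        for r in bot.regions_of(l,p): print(l,round(r["p"],2),np.round(r["extent"],0))
E
```

```text
pics
time_s 0.0
joint_positions [66.32, 30.279, 82.157, -0.001, 67.687, -10.229]
qvel [0.132, -0.12, 0.054, 0.121, 0.034, -0.003]
tau [-0.002, -44.003, -17.659, 0.063, 0.058, -0.0]
position [0.145, 0.608, 0.404]
tcp_rot [[-0.001, -0.973, 0.233], [-0.002, 0.233, 0.973], [-1.0, 0.0, -0.002]]
force [-1.055, 1.385, 0.017]
moment [-0.008, 0.027, 0.057]
opening 1.002
scene ['pixels', 'depth', 'K', 'world_to_cam', 'shot'] [[410.3, 0.0, 241.9], [0.0, 410.3, 192.5], [0.0, 0.0, 1.0]] [[0.541, 0.841, -0.017, -0.338], [-0.472, 0.32, 0.822, 0.201], [0.697, -0.436, 0.57, -1.614], [0.0, 0.0, 0.0, 1.0]]
module_mid 0.95 [226. 163.  17.  35.]
module_mid 0.63 [266. 205.  38.  34.]
camera_box 0.95 [247. 284.  66.  52.]
camera_box 0.66 [216. 238.  62.  46.]
camera_box 0.56 [296. 243.  50.  42.]
screwdriver 0.64 [ 77. 252.  18.  44.]
clamp_meter 0.89 [318. 154.  59.  29.]
fuse_tray 0.57 [339. 203.  44.  34.]
top ['pixels', 'depth', 'K', 'world_to_cam', 'shot'] [[443.3, 0.0, 256.1], [0.0, 443.3, 190.6], [0.0, 0.0, 1.0]] [[-0.003, -1.0, -0.012, 0.025], [0.99, -0.004, 0.144, -0.601], [-0.144, -0.011, 0.99, -1.276], [0.0, 0.0, 0.0, 1.0]]
module_mid 0.82 [232. 187.  37.  25.]
module_mid 0.65 [222. 279.  29.  39.]
module_mid 0.55 [264. 233.  30.  43.]
camera_box 0.9 [304. 121.  39.  36.]
camera_box 0.82 [240. 132.  43.  41.]
camera_box 0.73 [295. 177.  40.  40.]
screwdriver 0.8 [407. 230.   9.  70.]
clamp_meter 0.97 [116. 245.  36.  71.]
fuse_tray 0.97 [169. 158.  31.  40.]
```

```bash
python3 - <<'E'
import cv2
a=cv2.imread("pics/scene0.png");b=cv2.imread("pics/top0.png")
cv2.imwrite("pics/s1.png",cv2.resize(a[120:330,40:400],None,fx=2.2,fy=2.2,interpolation=2))
cv2.imwrite("pics/t1.png",cv2.resize(b[90:330,80:430],None,fx=2.2,fy=2.2,interpolation=2))
E
```

```text
(no output)
```

View pics/s1.png

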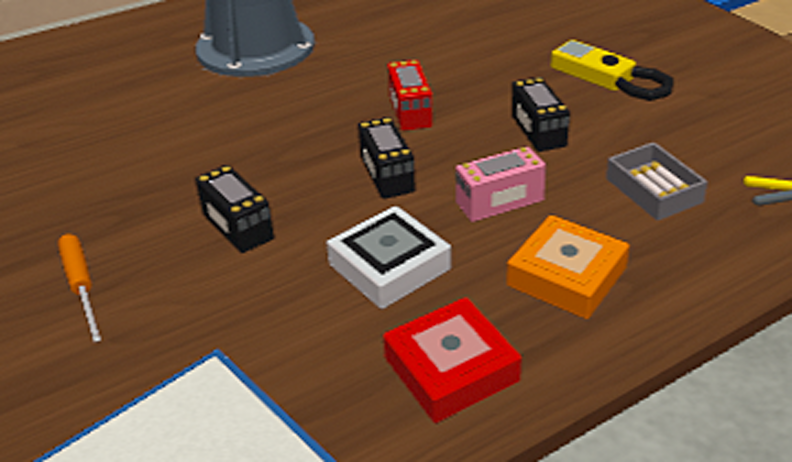

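View pics/t1.png

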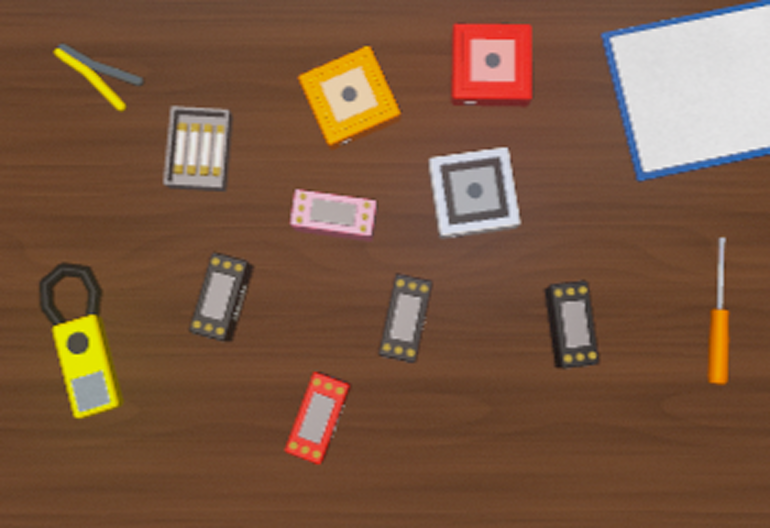

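Candidates (full top image px):
- **Black modules:** right (340,237), mid (264,234), left (180,225). The look-alikes are pink (232,187) and red (225,280).
- **Camera box:** white/aluminium with a black top (296,177). The look-alikes are orange (239,133) and red (304,119).

By the description I choose the three black modules and the white box.

```bash
cat > h.py <<'E'
import numpy as np,cv2
def cloud(d):
    K=d["K"];W=d["world_to_cam"];D=d["depth"]
    v,u=np.mgrid[:384,:512]
    z=D; P=np.stack([(u-K[0,2])/K[0,0]*z,-(v-K[1,2])/K[1,1]*z,-z,np.ones_like(z)],-1)
    return (P@np.linalg.inv(W).T)[...,:3]
E
python3 - <<'E'
from h import *
d=np.load("top0.npz");P=cloud(d);D=d["depth"]
print("table z",np.median(P[...,2][D>0]))
for n,(u,v),lo in(("R",(340,237),.05),("M",(264,234),.05),("L",(180,225),.05),("cam",(296,177),.034)):
    m=np.zeros((384,512),bool);m[v-30:v+30,u-30:u+30]=1
    m&=(D>0)&(P[...,2]>lo)
    _,lab=cv2.connectedComponents(m.astype(np.uint8)); m=lab==lab[v,u]
    q=P[m]; r=cv2.minAreaRect((q[:,:2]*1000).astype(np.float32)); 
    b=cv2.boxPoints(r);e=b[1]-b[0],b[2]-b[1];l=max(e,key=np.linalg.norm)
    a=np.degrees(np.arctan2(l[1],l[0]));a=(a+90)%180-90
    c=np.cov(q[:,:2].T);w,V=np.linalg.eigh(c);ap=np.degrees(np.arctan2(V[1,1],V[0,1]));ap=(ap+90)%180-90
    print(n,np.round(r[0],1),np.round(r[1],1),"ang",round(a,1),"pca",round(ap,1),"mean",np.round(q.mean(0),4),"zmax",np.round(np.percentile(q[:,2],[5,50,95]),3),m.sum())
p=d["pixels"]; cv2.imwrite("pics/t2.png",cv2.resize(p[150:265,150:370],None,fx=3.6,fy=3.6,interpolation=2))
E
```

```text
table z -0.0015354559039025828
R [ 462.7 -222. ] [111.4  50.9] ang 6.7 pca 6.5 mean [ 0.4617 -0.2213  0.0619] zmax [0.057 0.062 0.067] 679
M [471.1  -0. ] [ 49.8 110.7] ang -12.4 pca -12.6 mean [0.4705 0.     0.0619] zmax [0.057 0.062 0.067] 657
L [500.9 247.6] [ 51.2 111.3] ang -15.6 pca -15.2 mean [0.4996 0.2467 0.0618] zmax [0.056 0.062 0.068] 660
cam [644.  -95.4] [109.8 109.8] ang 8.0 pca -37.1 mean [ 0.6436 -0.0951  0.0401] zmax [0.036 0.04  0.045] 1280
```

View pics/t2.png

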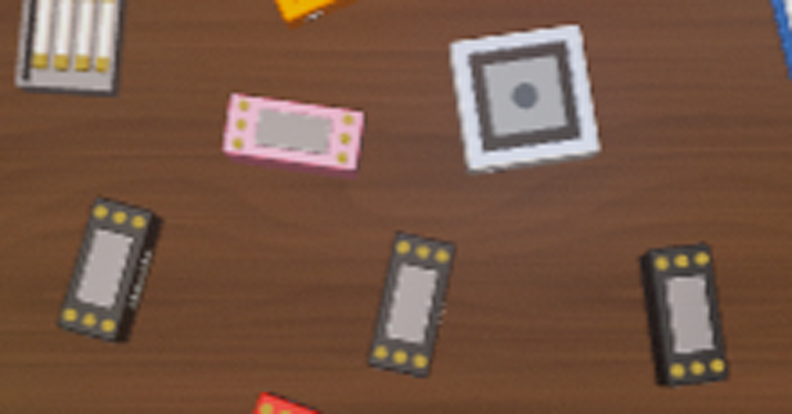

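```bash
cat >> h.py <<'E'
T={"R":(.4622,-.2217,6.6),"M":(.4708,0,-12.5),"L":(.5003,.2472,-15.4),"C":(.6438,-.0953,None)}
def go(name,z,s):
    x,y,a=T[name];R=np.array(s["tcp_rot"]);p=np.array(s["position"])
    d=R.T@(np.array([x,y,z])-p)
    cur=np.degrees(np.arctan2(R[1,1],R[0,1]))
    sp=0 if a is None else -np.radians((a-cur+90)%180-90)
    print(round(s["time_s"],2),"pos",np.round(p,4),"offset tool",np.round(d,4),"spin",round(sp,3),"cur",round(cur,2),"tiltx",np.round(R[:,0],3),"q",np.round(s["joint_positions"],0))
E
python3 -m crank '[{"offset":[0,-0.044,-0.022],"spin":0},{"offset":[0,-0.044,-0.022],"spin":0},{"offset":[0,-0.044,-0.022],"spin":0},{"offset":[0,-0.044,-0.022],"spin":0},{"offset":[0,-0.044,-0.022],"spin":0},{"offset":[0,-0.044,-0.022],"spin":0},{"offset":[0,-0.044,-0.022],"spin":0},{"offset":[0,-0.044,-0.022],"spin":0}]' 0.087
python3 -m crank '[{"offset":[0,-0.0125,-0.0465],"spin":0},{"offset":[0,-0.0125,-0.0465],"spin":0},{"offset":[0,-0.0125,-0.0465],"spin":0},{"offset":[0,-0.0125,-0.0465],"spin":0},{"offset":[0,-0.0125,-0.0465],"spin":0},{"offset":[0,-0.0125,-0.0465],"spin":0},{"offset":[0,-0.0125,-0.0465],"spin":0},{"offset":[0,-0.0125,-0.0465],"spin":0},{"offset":[0,-0.0125,-0.0465],"spin":0},{"offset":[0,-0.0125,-0.0465],"spin":0},{"offset":[0,-0.0125,-0.0465],"spin":0},{"offset":[0,-0.0125,-0.0465],"spin":0}]'
python3 - <<'E'
from h import *
from rig import bot
go("R",.197,bot.read_state())
E
```

```text
time_s: 1.4
position: [0.4481, 0.3533, 0.405]
tcp_rot: [[0.001, -0.973, 0.233], [0.0, 0.233, 0.973], [-1.0, -0.0, 0.001]]
force: [0.6, 1.6, 0.8]
opening: 1.001
time_s: 2.6
position: [0.4625, -0.2249, 0.4051]
tcp_rot: [[0.001, -0.972, 0.233], [-0.0, 0.233, 0.972], [-1.0, -0.001, -0.0]]
force: [0.8, 0.0, 0.2]
opening: 1.006
2.6 pos [ 0.4625 -0.2249  0.4051] offset tool [0.2081 0.0012 0.0031] spin -0.35 cur 166.52 tiltx [ 0.001 -0.    -1.   ] q [ -38.   22.   98.    0.   60. -115.]
```

```bash
python3 -m crank '[{"offset":[0.03,0,0.002],"spin":-0.12},{"offset":[0.03,0,0],"spin":-0.12},{"offset":[0.03,0,0],"spin":-0.11},{"offset":[0.04,0,0],"spin":0},{"offset":[0.04,0,0],"spin":0},{"offset":[0.03,0,0],"spin":0},{"offset":[0,0,0],"spin":0}]'
python3 - <<'E'
from h import *
from rig import bot
go("R",.197,bot.read_state())
p=bot.capture("top"); cv2.imwrite("pics/t3.png",cv2.resize(p["pixels"][150:300,220:450],None,fx=3.4,fy=3.4,interpolation=2))
E
```

```text
time_s: 3.3
position: [0.4623, -0.2202, 0.2014]
tcp_rot: [[-0.006, -0.993, -0.115], [0.005, -0.115, 0.993], [-1.0, 0.006, 0.006]]
force: [-0.5, 0.5, 0.6]
opening: 1.0
3.3 pos [ 0.4623 -0.2202  0.2014] offset tool [ 0.0044  0.0002 -0.0015] spin -0.0 cur -173.42 tiltx [-0.006  0.005 -1.   ] q [ -38.   41.  106.    0.   33. -135.]
```

View pics/t3.png

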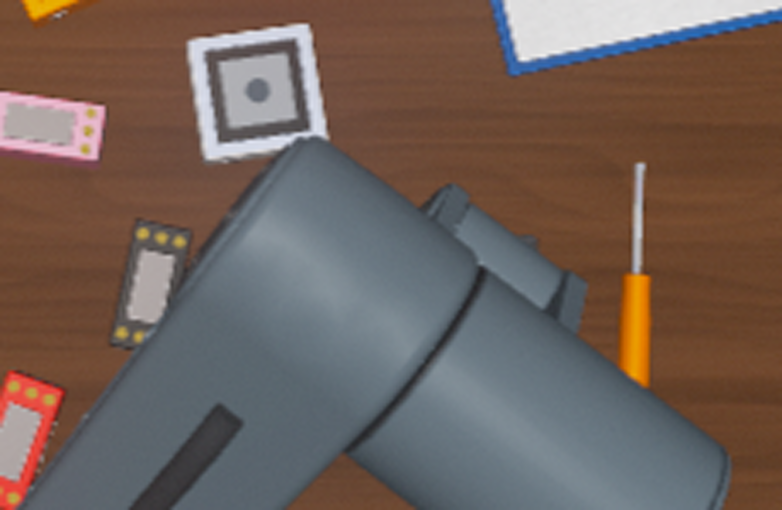

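The arm hides the right module, whose aligned gripper now sits over its place. The camera box and screwdriver (px ~640,270 in the crop) are untouched, so I close the gripper and lift.

```bash
python3 -m crank '[{"offset":[0.002,0,0],"spin":0},{"offset":[0,0,0],"spin":0},{"offset":[0,0,0],"spin":0},{"offset":[0,0,0],"spin":0},{"offset":[0,0,0],"spin":0},{"offset":[0,0,0],"spin":0}]' 0
python3 - <<'E'
from h import *
from rig import bot
go("R",.197,bot.read_state())
E
```

```text
time_s: 3.95
position: [0.4634, -0.2209, 0.2033]
tcp_rot: [[0.001, -0.993, -0.115], [-0.001, -0.115, 0.993], [-1.0, -0.001, -0.001]]
force: [0.0, 1.0, 4.5]
opening: 0.576
3.95 pos [ 0.4634 -0.2209  0.2033] offset tool [ 0.0063  0.0013 -0.0006] spin 0.0 cur -173.4 tiltx [ 0.001 -0.001 -1.   ] q [ -38.   41.  106.    0.   33. -135.]
```

```bash
cat >> h.py <<'E'
def meas(bot,n=16):
    M=[];F=[]
    for i in range(n):
        bot.capture("wrist"); s=bot.read_state(); R=np.array(s["tcp_rot"])
        M.append(R.T@np.array(s["moment"]));F.append(s["force"])
    M=np.array(M);F=np.array(F)
    print(round(s["time_s"],2),"M tool",np.round(M.mean(0),4),"sem",np.round(M.std(0)/n**.5,4),"F",np.round(F.mean(0),2),"pos",np.round(s["position"],3),"open",s["opening"])
E
cat > m.sh <<'E'
python3 -c "
from h import *
from rig import bot
meas(bot)"
E
python3 -m crank '[{"offset":[-0.03,0,0],"spin":0},{"offset":[-0.05,0,0],"spin":0},{"offset":[-0.03,0,0],"spin":0},{"offset":[0,-0.05,0],"spin":0},{"offset":[0,-0.05,0],"spin":0},{"offset":[0,-0.05,0],"spin":0},{"offset":[0,0,0],"spin":0},{"offset":[0,0,0],"spin":0},{"offset":[0,0,0],"spin":0},{"offset":[0,0,0],"spin":0}]'
sh m.sh
python3 -m crank '[{"offset":[0,0.05,0],"spin":0},{"offset":[0,0.05,0],"spin":0},{"offset":[0,0.05,0],"spin":0},{"offset":[0,0,0],"spin":0},{"offset":[0,0,0],"spin":0},{"offset":[0,0,0],"spin":0},{"offset":[0,0,0],"spin":0}]'
sh m.sh
```

```text
time_s: 4.95
position: [0.6108, -0.2037, 0.3121]
tcp_rot: [[-0.003, -0.993, -0.114], [0.001, -0.114, 0.993], [-1.0, 0.002, 0.002]]
force: [-0.6, -0.3, -4.3]
opening: 0.571
5.75 M tool [ 0.0071 -0.0287 -0.0022] sem [0.0069 0.0091 0.0065] F [ 0.16  0.13 -2.89] pos [ 0.612 -0.204  0.313] open 0.5754682664789325
time_s: 6.45
position: [0.4647, -0.2212, 0.3131]
tcp_rot: [[0.002, -0.993, -0.116], [-0.001, -0.116, 0.993], [-1.0, -0.002, -0.002]]
force: [-0.5, 0.8, -2.9]
opening: 0.569
7.25 M tool [ 0.0091 -0.022  -0.0162] sem [0.0081 0.0078 0.0056] F [-0.08 -0.15 -3.01] pos [ 0.463 -0.221  0.313] open 0.573560018005371
```

```bash
python3 -m crank '[{"offset":[0.03,0,0],"spin":0},{"offset":[0.04,0,0],"spin":0},{"offset":[0.025,0,0],"spin":0},{"offset":[0.01,0,0],"spin":0},{"offset":[0.004,0,0],"spin":0},{"offset":[0.001,0,0],"spin":0},{"offset":[0,0,0],"spin":0}]'
python3 -m crank '[{"offset":[0,0,0],"spin":0},{"offset":[0,0,0],"spin":0},{"offset":[0,0,0],"spin":0},{"offset":[0,0,0],"spin":0},{"offset":[-0.03,0,0],"spin":0},{"offset":[-0.05,0,0],"spin":0},{"offset":[-0.03,0,0],"spin":0}]' 0.087
python3 - <<'E'
from h import *
from rig import bot
go("M",.203,bot.read_state())
E
```

```text
time_s: 7.95
position: [0.4639, -0.2213, 0.2037]
tcp_rot: [[0.002, -0.993, -0.115], [-0.002, -0.115, 0.993], [-1.0, -0.002, -0.002]]
force: [-0.3, 0.5, -2.8]
opening: 0.575
time_s: 8.65
position: [0.4636, -0.2211, 0.3152]
tcp_rot: [[0.002, -0.993, -0.115], [-0.002, -0.115, 0.993], [-1.0, -0.002, -0.002]]
force: [1.3, -0.2, 0.5]
opening: 0.987
8.65 pos [ 0.4636 -0.2211  0.3152] offset tool [ 0.1118 -0.0324  0.219 ] spin 0.333 cur -173.4 tiltx [ 0.002 -0.002 -1.   ] q [ -38.   29.  103.    0.   48. -135.]
```

```bash
python3 -m crank '[{"offset":[0,-0.0065,0.044],"spin":0},{"offset":[0,-0.0065,0.044],"spin":0},{"offset":[0,-0.0065,0.044],"spin":0},{"offset":[0,-0.0065,0.044],"spin":0},{"offset":[0,-0.0064,0.043],"spin":0},{"offset":[0,0,0],"spin":0.12},{"offset":[0.01,0,0],"spin":0.12},{"offset":[0.03,0,0],"spin":0.093},{"offset":[0.04,0,0],"spin":0},{"offset":[0.03,0,0],"spin":0},{"offset":[0,0,0],"spin":0}]'
python3 - <<'E'
from h import *
from rig import bot
go("M",.203,bot.read_state())
p=bot.capture("scene"); cv2.imwrite("pics/s3.png",cv2.resize(p["pixels"][120:330,40:400],None,fx=2.2,fy=2.2,interpolation=2))
E
```

```text
time_s: 9.75
position: [0.4692, 0.0006, 0.1999]
tcp_rot: [[-0.007, -0.976, 0.216], [0.002, 0.216, 0.976], [-1.0, 0.007, 0.0]]
force: [0.6, 0.3, 0.4]
opening: 1.0
9.75 pos [0.4692 0.0006 0.1999] offset tool [-0.0031 -0.0017 -0.0002] spin 0.0 cur 167.51 tiltx [-0.007  0.002 -1.   ] q [-14.  40. 113.  -0.  28. -91.]
```

View pics/s3.png

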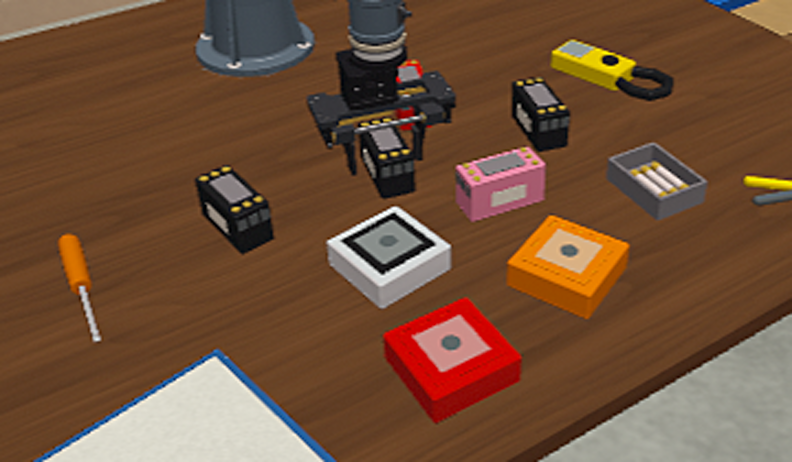

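The right module stands back at crop (235,205) as before, and the fingers straddle the middle module at (385,160). I grip it, lift and shake.

```bash
python3 -m crank '[{"offset":[0,0,0],"spin":0},{"offset":[0,0,0],"spin":0},{"offset":[0,0,0],"spin":0},{"offset":[0,0,0],"spin":0},{"offset":[0,0,0],"spin":0},{"offset":[0,0,0],"spin":0}]' 0
python3 -m crank '[{"offset":[-0.03,0,0],"spin":0},{"offset":[-0.05,0,0],"spin":0},{"offset":[-0.03,0,0],"spin":0},{"offset":[0,-0.05,0],"spin":0},{"offset":[0,-0.05,0],"spin":0},{"offset":[0,-0.05,0],"spin":0},{"offset":[0,0,0],"spin":0},{"offset":[0,0,0],"spin":0},{"offset":[0,0,0],"spin":0},{"offset":[0,0,0],"spin":0}]'
sh m.sh
python3 -m crank '[{"offset":[0,0.05,0],"spin":0},{"offset":[0,0.05,0],"spin":0},{"offset":[0,0.05,0],"spin":0},{"offset":[0,0,0],"spin":0},{"offset":[0,0,0],"spin":0},{"offset":[0,0,0],"spin":0},{"offset":[0,0,0],"spin":0}]'
sh m.sh
```

```text
time_s: 10.4
position: [0.4704, 0.0005, 0.2033]
tcp_rot: [[0.001, -0.976, 0.216], [0.0, 0.216, 0.976], [-1.0, -0.001, 0.0]]
force: [-0.3, 0.4, 4.8]
opening: 0.571
time_s: 11.4
position: [0.6151, -0.0315, 0.3121]
tcp_rot: [[-0.003, -0.976, 0.216], [0.001, 0.216, 0.976], [-1.0, 0.004, 0.0]]
force: [-0.7, 0.4, -2.8]
opening: 0.569
12.2 M tool [ 0.0019 -0.0119  0.0102] sem [0.0067 0.0071 0.0074] F [ 0.05  0.02 -2.26] pos [ 0.617 -0.032  0.313] open 0.5717866599871818
time_s: 12.9
position: [0.4723, -0.0002, 0.3132]
tcp_rot: [[0.004, -0.976, 0.216], [-0.001, 0.216, 0.976], [-1.0, -0.004, -0.0]]
force: [0.6, -0.5, -2.6]
opening: 0.573
13.7 M tool [-0.0022 -0.002  -0.0256] sem [0.0055 0.0043 0.0069] F [-0.01 -0.26 -2.32] pos [0.47  0.    0.313] open 0.5694931631682564
```

```bash
sed -i 's/meas(bot)/meas(bot,24)/' m.sh
python3 -m crank '[{"offset":[0,-0.01,0],"spin":0},{"offset":[0,-0.02,0],"spin":0},{"offset":[0,-0.03,0],"spin":0},{"offset":[0,-0.04,0],"spin":0},{"offset":[0,-0.05,0],"spin":0},{"offset":[0,-0.05,0],"spin":0},{"offset":[0,0,0],"spin":0},{"offset":[0,0,0],"spin":0},{"offset":[0,0,0],"spin":0},{"offset":[0,0,0],"spin":0},{"offset":[0,0,0],"spin":0}]'
sh m.sh
python3 -m crank '[{"offset":[0,0.01,0],"spin":0},{"offset":[0,0.02,0],"spin":0},{"offset":[0,0.03,0],"spin":0},{"offset":[0,0.04,0],"spin":0},{"offset":[0,0.05,0],"spin":0},{"offset":[0,0.05,0],"spin":0},{"offset":[0,0,0],"spin":0},{"offset":[0,0,0],"spin":0},{"offset":[0,0,0],"spin":0},{"offset":[0,0,0],"spin":0},{"offset":[0,0,0],"spin":0}]'
sh m.sh
```

```text
time_s: 14.8
position: [0.6646, -0.0424, 0.3128]
tcp_rot: [[-0.001, -0.976, 0.216], [0.0, 0.216, 0.976], [-1.0, 0.001, 0.0]]
force: [0.7, -0.3, -1.4]
opening: 0.567
16.0 M tool [ 0.0026 -0.0057  0.0246] sem [0.0073 0.0063 0.0059] F [-0.19 -0.13 -2.44] pos [ 0.666 -0.043  0.313] open 0.5717485236631994
time_s: 17.1
position: [0.4716, 0.0, 0.3129]
tcp_rot: [[0.002, -0.976, 0.216], [-0.0, 0.216, 0.976], [-1.0, -0.002, -0.0]]
force: [0.1, 0.5, -2.2]
opening: 0.577
18.3 M tool [-0.007   0.0031 -0.0045] sem [0.0066 0.0069 0.0047] F [-0.03 -0.04 -2.38] pos [0.47  0.    0.313] open 0.572378365096967
```

```bash

python3 -m crank '[{"offset":[0,-0.01,0],"spin":0},{"offset":[0,-0.02,0],"spin":0},{"offset":[0,-0.03,0],"spin":0},{"offset":[0,-0.04,0],"spin":0},{"offset":[0,-0.05,0],"spin":0},{"offset":[0,-0.05,0],"spin":0},{"offset":[0,0,0],"spin":0},{"offset":[0,0,0],"spin":0},{"offset":[0,0,0],"spin":0},{"offset":[0,0,0],"spin":0}]'
python3 -m crank '[{"offset":[0,0.005,0],"spin":0},{"offset":[0,0.01,0],"spin":0},{"offset":[0,0.015,0],"spin":0},{"offset":[0,0.02,0],"spin":0},{"offset":[0,0.025,0],"spin":0},{"offset":[0,0.025,0],"spin":0},{"offset":[0,0.025,0],"spin":0},{"offset":[0,0.025,0],"spin":0},{"offset":[0,0.02,0],"spin":0},{"offset":[0,0.015,0],"spin":0},{"offset":[0,0.01,0],"spin":0},{"offset":[0,0.005,0],"spin":0}]'
python3 -m crank '[{"offset":[0,0,0],"spin":0},{"offset":[0,0,0],"spin":0},{"offset":[0,0,0],"spin":0}]'
sh m.sh
```

```text
time_s: 19.3
position: [0.6643, -0.0424, 0.3123]
tcp_rot: [[-0.003, -0.976, 0.216], [0.001, 0.216, 0.976], [-1.0, 0.003, 0.0]]
force: [0.1, 0.1, -1.8]
opening: 0.574
time_s: 20.5
position: [0.4689, 0.0008, 0.3132]
tcp_rot: [[-0.0, -0.976, 0.216], [0.0, 0.216, 0.976], [-1.0, 0.0, 0.0]]
force: [0.0, -0.8, -2.4]
opening: 0.575
time_s: 20.8
position: [0.4712, 0.0001, 0.3129]
tcp_rot: [[0.001, -0.976, 0.216], [-0.0, 0.216, 0.976], [-1.0, -0.002, -0.0]]
force: [0.3, -0.4, -2.7]
opening: 0.574
22.0 M tool [ 0.006  -0.0004  0.0409] sem [0.0076 0.0052 0.0055] F [-0.03  0.11 -2.57] pos [0.47  0.    0.313] open 0.5727174523799502
```

```bash
python3 -m crank '[{"offset":[0.03,0,0],"spin":0},{"offset":[0.04,0,0],"spin":0},{"offset":[0.025,0,0],"spin":0},{"offset":[0.01,0,0],"spin":0},{"offset":[0.004,0,0],"spin":0},{"offset":[0.001,0,0],"spin":0},{"offset":[0.001,0,0],"spin":0}]'
python3 -m crank '[{"offset":[0,0,0],"spin":0},{"offset":[0,0,0],"spin":0},{"offset":[0,0,0],"spin":0},{"offset":[0,0,0],"spin":0},{"offset":[-0.03,0,0],"spin":0},{"offset":[-0.05,0,0],"spin":0},{"offset":[-0.03,0,0],"spin":0}]' 0.087
python3 - <<'E'
from h import *
from rig import bot
go("L",.203,bot.read_state())
E
```

```text
time_s: 22.7
position: [0.4706, 0.0004, 0.2032]
tcp_rot: [[0.002, -0.976, 0.216], [-0.0, 0.216, 0.976], [-1.0, -0.002, -0.0]]
force: [-2.5, -0.5, 14.2]
opening: 0.571
time_s: 23.4
position: [0.4706, 0.0004, 0.314]
tcp_rot: [[0.002, -0.976, 0.216], [-0.0, 0.216, 0.976], [-1.0, -0.002, -0.0]]
force: [0.4, 0.0, -0.0]
opening: 0.989
23.4 pos [4.706e-01 4.000e-04 3.140e-01] offset tool [0.1109 0.0246 0.2474] spin 0.051 cur 167.53 tiltx [ 0.002 -0.    -1.   ] q [-14.  27. 109.   0.  44. -91.]
```

```bash
python3 -m crank '[{"offset":[0,0.005,0.0495],"spin":0},{"offset":[0,0.005,0.0495],"spin":0},{"offset":[0,0.005,0.0495],"spin":0},{"offset":[0,0.005,0.0495],"spin":0},{"offset":[0,0.0046,0.0494],"spin":0},{"offset":[0.01,0,0],"spin":0.051},{"offset":[0.03,0,0],"spin":0},{"offset":[0.04,0,0],"spin":0},{"offset":[0.03,0,0],"spin":0},{"offset":[0,0,0],"spin":0}]'
python3 - <<'E'
from h import *
from rig import bot
go("L",.203,bot.read_state())
p=bot.capture("scene"); cv2.imwrite("pics/s4.png",cv2.resize(p["pixels"][120:330,40:400],None,fx=2.2,fy=2.2,interpolation=2))
E
```

```text
time_s: 24.4
position: [0.498, 0.2469, 0.1981]
tcp_rot: [[-0.009, -0.964, 0.265], [-0.002, 0.265, 0.964], [-1.0, 0.008, -0.005]]
force: [-1.0, -0.6, 0.1]
opening: 1.0
24.4 pos [0.498  0.2469 0.1981] offset tool [-0.0049 -0.0021  0.0009] spin 0.0 cur 164.61 tiltx [-0.009 -0.002 -1.   ] q [ 15.  43. 100.  -0.  37. -60.]
```

View pics/s4.png

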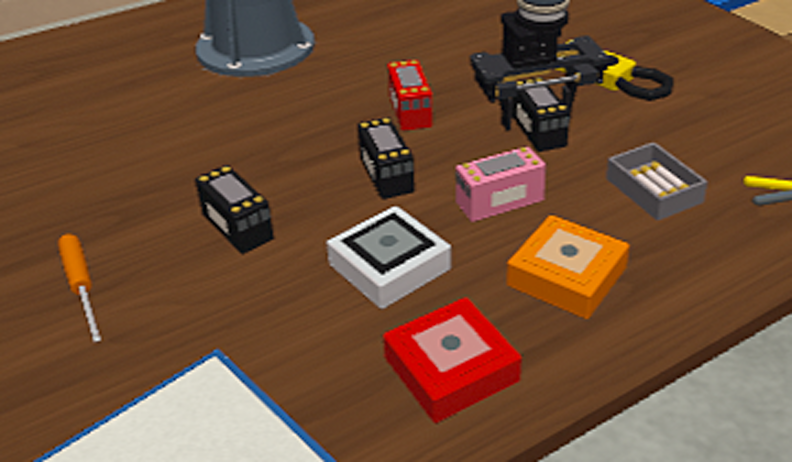

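The right module (235,205) and the middle one (385,155) are back in place, and the fingers straddle the left module at (540,110). I grip it and shake.

```bash
python3 -m crank '[{"offset":[0,0,0],"spin":0},{"offset":[0,0,0],"spin":0},{"offset":[0,0,0],"spin":0},{"offset":[0,0,0],"spin":0},{"offset":[0,0,0],"spin":0},{"offset":[-0.03,0,0],"spin":0},{"offset":[-0.05,0,0],"spin":0},{"offset":[-0.03,0,0],"spin":0},{"offset":[0,0,0],"spin":0}]' 0
python3 -m crank '[{"offset":[0,-0.01,0],"spin":0},{"offset":[0,-0.02,0],"spin":0},{"offset":[0,-0.03,0],"spin":0},{"offset":[0,-0.04,0],"spin":0},{"offset":[0,-0.05,0],"spin":0},{"offset":[0,-0.05,0],"spin":0},{"offset":[0,0,0],"spin":0},{"offset":[0,0,0],"spin":0},{"offset":[0,0,0],"spin":0},{"offset":[0,0,0],"spin":0}]'
python3 -m crank '[{"offset":[0,0.005,0],"spin":0},{"offset":[0,0.01,0],"spin":0},{"offset":[0,0.015,0],"spin":0},{"offset":[0,0.02,0],"spin":0},{"offset":[0,0.025,0],"spin":0},{"offset":[0,0.025,0],"spin":0},{"offset":[0,0.025,0],"spin":0},{"offset":[0,0.025,0],"spin":0},{"offset":[0,0.02,0],"spin":0},{"offset":[0,0.015,0],"spin":0},{"offset":[0,0.01,0],"spin":0},{"offset":[0,0.005,0],"spin":0}]'
python3 -m crank '[{"offset":[0,0,0],"spin":0},{"offset":[0,0,0],"spin":0},{"offset":[0,0,0],"spin":0}]'
sh m.sh
```

```text
time_s: 25.35
position: [0.501, 0.2477, 0.3159]
tcp_rot: [[0.009, -0.964, 0.265], [0.002, 0.265, 0.964], [-1.0, -0.008, 0.005]]
force: [-0.0, 0.5, -3.7]
opening: 0.574
time_s: 26.35
position: [0.6912, 0.1946, 0.3102]
tcp_rot: [[-0.004, -0.964, 0.265], [-0.0, 0.265, 0.964], [-1.0, 0.004, -0.001]]
force: [-0.4, -0.0, -3.7]
opening: 0.572
time_s: 27.55
position: [0.4988, 0.2477, 0.3122]
tcp_rot: [[0.0, -0.964, 0.265], [0.0, 0.265, 0.964], [-1.0, -0.0, 0.0]]
force: [-0.0, 0.1, -2.7]
opening: 0.573
time_s: 27.85
position: [0.5007, 0.2471, 0.3118]
tcp_rot: [[0.001, -0.964, 0.266], [0.0, 0.266, 0.964], [-1.0, -0.001, 0.0]]
force: [-0.2, -0.1, -0.9]
opening: 0.574
29.05 M tool [ 0.0012 -0.0051  0.0079] sem [0.0052 0.0047 0.0059] F [ 0.02  0.13 -3.14] pos [0.5   0.247 0.312] open 0.5728413631937729
```

```bash
python3 -m crank '[{"offset":[0,-0.01,0],"spin":0},{"offset":[0,-0.02,0],"spin":0},{"offset":[0,-0.03,0],"spin":0},{"offset":[0,-0.04,0],"spin":0},{"offset":[0,-0.04,0],"spin":0},{"offset":[0,-0.03,0],"spin":0},{"offset":[0,-0.02,0],"spin":0},{"offset":[0,-0.01,0],"spin":0}]'
python3 -m crank '[{"offset":[0,0.01,0],"spin":0},{"offset":[0,0.02,0],"spin":0},{"offset":[0,0.03,0],"spin":0},{"offset":[0,0.04,0],"spin":0},{"offset":[0,0.05,0],"spin":0},{"offset":[0,0.05,0],"spin":0},{"offset":[0,0,0],"spin":0},{"offset":[0,0,0],"spin":0},{"offset":[0,0,0],"spin":0},{"offset":[0,0,0],"spin":0},{"offset":[0,0,0],"spin":0}]'
sh m.sh
```

```text
time_s: 29.85
position: [0.6949, 0.1927, 0.3113]
tcp_rot: [[0.002, -0.964, 0.267], [-0.0, 0.267, 0.964], [-1.0, -0.002, 0.0]]
force: [-1.4, -0.4, -3.4]
opening: 0.57
time_s: 30.95
position: [0.5008, 0.247, 0.3118]
tcp_rot: [[0.001, -0.964, 0.267], [0.0, 0.267, 0.964], [-1.0, -0.001, 0.0]]
force: [0.4, 0.5, -2.3]
opening: 0.568
32.15 M tool [0.0031 0.0038 0.0016] sem [0.0077 0.0071 0.0057] F [ 0.1  -0.15 -2.97] pos [0.5   0.247 0.312] open 0.5761887456700521
```

The left module shows no shift (0.006±0.008), against about 0.05 for the middle. I put the left one back and re-test the middle one.

```bash
python3 -m crank '[{"offset":[0.03,0,0],"spin":0},{"offset":[0.04,0,0],"spin":0},{"offset":[0.025,0,0],"spin":0},{"offset":[0.008,0,0],"spin":0},{"offset":[0.004,0,0],"spin":0},{"offset":[0.001,0,0],"spin":0},{"offset":[0,0,0],"spin":0}]'
python3 -m crank '[{"offset":[0,0,0],"spin":0},{"offset":[0,0,0],"spin":0},{"offset":[0,0,0],"spin":0},{"offset":[0,0,0],"spin":0},{"offset":[-0.03,0,0],"spin":0},{"offset":[-0.05,0,0],"spin":0},{"offset":[-0.03,0,0],"spin":0}]' 0.087
python3 - <<'E'
from h import *
from rig import bot
go("M",.203,bot.read_state())
E
```

```text
time_s: 32.85
position: [0.4997, 0.2469, 0.2089]
tcp_rot: [[0.001, -0.964, 0.264], [-0.001, 0.264, 0.964], [-1.0, -0.002, -0.001]]
force: [-7.8, -5.8, 33.5]
opening: 0.568
time_s: 33.55
position: [0.5003, 0.2475, 0.3156]
tcp_rot: [[0.002, -0.964, 0.265], [0.001, 0.265, 0.964], [-1.0, -0.002, 0.001]]
force: [1.2, -0.6, -0.0]
opening: 0.988
33.55 pos [0.5003 0.2475 0.3156] offset tool [ 0.1124 -0.0371 -0.2466] spin -0.051 cur 164.6 tiltx [ 0.002  0.001 -1.   ] q [ 15.  32.  97.   0.  51. -60.]
```

```bash
python3 -m crank '[{"offset":[0,-0.007,-0.049],"spin":0},{"offset":[0,-0.007,-0.049],"spin":0},{"offset":[0,-0.007,-0.049],"spin":0},{"offset":[0,-0.008,-0.049],"spin":0},{"offset":[0,-0.008,-0.0495],"spin":0},{"offset":[0.01,0,0],"spin":-0.051},{"offset":[0.03,0,0],"spin":0},{"offset":[0.04,0,0],"spin":0},{"offset":[0.03,0,0],"spin":0},{"offset":[0,0,0],"spin":0}]'
python3 - <<'E'
from h import *
from rig import bot
go("M",.203,bot.read_state())
p=bot.capture("scene"); cv2.imwrite("pics/s5.png",cv2.resize(p["pixels"][120:330,40:400],None,fx=2.2,fy=2.2,interpolation=2))
E
```

```text
time_s: 34.55
position: [0.4691, 0.0009, 0.2003]
tcp_rot: [[-0.008, -0.976, 0.217], [0.002, 0.217, 0.976], [-1.0, 0.008, 0.0]]
force: [0.3, -0.0, -0.4]
opening: 0.999
34.55 pos [0.4691 0.0009 0.2003] offset tool [-0.0027 -0.0018 -0.0006] spin -0.0 cur 167.49 tiltx [-0.008  0.002 -1.   ] q [-14.  40. 113.   0.  28. -91.]
```

View pics/s5.png

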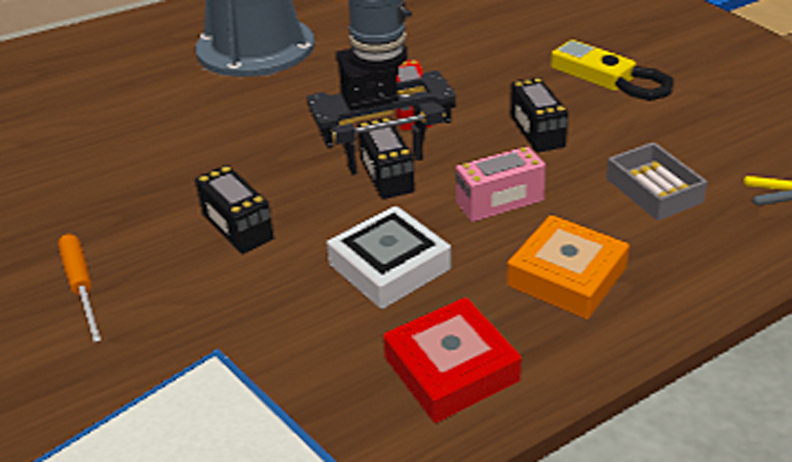

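The left module stands back at (540,112), and the gripper straddles the middle one. I grip it, move gently forward and jerk it back to a stop, then measure in the same pose.

```bash
python3 -m crank '[{"offset":[0,0,0],"spin":0},{"offset":[0,0,0],"spin":0},{"offset":[0,0,0],"spin":0},{"offset":[0,0,0],"spin":0},{"offset":[0,0,0],"spin":0},{"offset":[-0.03,0,0],"spin":0},{"offset":[-0.05,0,0],"spin":0},{"offset":[-0.03,0,0],"spin":0},{"offset":[0,0,0],"spin":0}]' 0
python3 -m crank '[{"offset":[0,-0.01,0],"spin":0},{"offset":[0,-0.02,0],"spin":0},{"offset":[0,-0.03,0],"spin":0},{"offset":[0,-0.04,0],"spin":0},{"offset":[0,-0.04,0],"spin":0},{"offset":[0,-0.04,0],"spin":0},{"offset":[0,-0.03,0],"spin":0},{"offset":[0,-0.02,0],"spin":0},{"offset":[0,-0.01,0],"spin":0},{"offset":[0,-0.01,0],"spin":0}]'
python3 -m crank '[{"offset":[0,0.01,0],"spin":0},{"offset":[0,0.02,0],"spin":0},{"offset":[0,0.03,0],"spin":0},{"offset":[0,0.04,0],"spin":0},{"offset":[0,0.05,0],"spin":0},{"offset":[0,0.05,0],"spin":0},{"offset":[0,0.05,0],"spin":0},{"offset":[0,0,0],"spin":0},{"offset":[0,0,0],"spin":0},{"offset":[0,0,0],"spin":0},{"offset":[0,0,0],"spin":0}]'
sh m.sh
```

```text
time_s: 35.5
position: [0.4712, 0.0008, 0.3173]
tcp_rot: [[0.009, -0.976, 0.216], [-0.002, 0.216, 0.976], [-1.0, -0.009, -0.0]]
force: [0.3, -0.4, -1.8]
opening: 0.572
time_s: 36.5
position: [0.7142, -0.0532, 0.3106]
tcp_rot: [[-0.005, -0.976, 0.216], [0.001, 0.216, 0.976], [-1.0, 0.006, 0.0]]
force: [-0.7, -0.1, -3.0]
opening: 0.57
time_s: 37.6
position: [0.4716, 0.0005, 0.3142]
tcp_rot: [[0.003, -0.976, 0.216], [-0.001, 0.216, 0.976], [-1.0, -0.003, -0.0]]
force: [-0.5, -0.5, -2.4]
opening: 0.574
38.8 M tool [ 0.0048 -0.0027 -0.0018] sem [0.0063 0.0053 0.0057] F [-0.08  0.17 -2.3 ] pos [0.47  0.001 0.314] open 0.5707724140440323
```

```bash
python3 -m crank '[{"offset":[0,-0.01,0],"spin":0},{"offset":[0,-0.02,0],"spin":0},{"offset":[0,-0.03,0],"spin":0},{"offset":[0,-0.03,0],"spin":0},{"offset":[0,-0.03,0],"spin":0},{"offset":[0,-0.02,0],"spin":0},{"offset":[0,-0.01,0],"spin":0}]'
python3 -m crank '[{"offset":[0,0.01,0],"spin":0},{"offset":[0,0.02,0],"spin":0},{"offset":[0,0.03,0],"spin":0},{"offset":[0,0.04,0],"spin":0},{"offset":[0,0.05,0],"spin":0},{"offset":[0,-0.05,0],"spin":0},{"offset":[0,-0.05,0],"spin":0},{"offset":[0,-0.04,0],"spin":0},{"offset":[0,-0.03,0],"spin":0},{"offset":[0,-0.02,0],"spin":0},{"offset":[0,-0.01,0],"spin":0},{"offset":[0,0,0],"spin":0}]'
python3 -m crank '[{"offset":[0,0,0],"spin":0},{"offset":[0,0,0],"spin":0}]'
sh m.sh
python3 -m crank '[{"offset":[0,-0.01,0],"spin":0},{"offset":[0,-0.02,0],"spin":0},{"offset":[0,-0.03,0],"spin":0},{"offset":[0,-0.04,0],"spin":0},{"offset":[0,-0.05,0],"spin":0},{"offset":[0,0.05,0],"spin":0},{"offset":[0,0.05,0],"spin":0},{"offset":[0,0.04,0],"spin":0},{"offset":[0,0.03,0],"spin":0},{"offset":[0,0.02,0],"spin":0},{"offset":[0,0.01,0],"spin":0},{"offset":[0,0,0],"spin":0}]'
python3 -m crank '[{"offset":[0,0,0],"spin":0},{"offset":[0,0,0],"spin":0}]'
sh m.sh
```

```text
time_s: 39.5
position: [0.6191, -0.0323, 0.3137]
tcp_rot: [[0.003, -0.976, 0.216], [-0.001, 0.216, 0.976], [-1.0, -0.003, -0.0]]
force: [-0.0, 0.1, -2.8]
opening: 0.571
time_s: 40.7
position: [0.665, -0.0422, 0.3133]
tcp_rot: [[-0.001, -0.976, 0.216], [0.0, 0.216, 0.976], [-1.0, 0.001, -0.0]]
force: [-0.2, -0.7, -1.5]
opening: 0.569
time_s: 40.9
position: [0.664, -0.0418, 0.3135]
tcp_rot: [[-0.003, -0.976, 0.216], [0.001, 0.216, 0.976], [-1.0, 0.003, 0.0]]
force: [0.4, 0.5, -2.6]
opening: 0.572
42.1 M tool [-0.0035 -0.007   0.0128] sem [0.0046 0.0069 0.0054] F [-0.02 -0.02 -2.36] pos [ 0.666 -0.042  0.314] open 0.5736047184171875
time_s: 43.3
position: [0.6164, -0.0313, 0.314]
tcp_rot: [[-0.0, -0.976, 0.216], [0.0, 0.216, 0.976], [-1.0, 0.0, 0.0]]
force: [1.0, 0.1, -2.6]
opening: 0.57
time_s: 43.5
position: [0.6182, -0.032, 0.314]
tcp_rot: [[0.003, -0.976, 0.216], [-0.001, 0.216, 0.976], [-1.0, -0.003, -0.0]]
force: [-0.3, -0.2, -2.9]
opening: 0.572
44.7 M tool [-0.0093 -0.0017  0.0497] sem [0.0069 0.0067 0.0057] F [ 0.1  -0.22 -2.38] pos [ 0.617 -0.032  0.314] open 0.5689168204071089
```

```bash
python3 -m crank '[{"offset":[0,-0.01,0],"spin":0},{"offset":[0,-0.02,0],"spin":0},{"offset":[0,-0.03,0],"spin":0},{"offset":[0,-0.03,0],"spin":0},{"offset":[0,-0.03,0],"spin":0},{"offset":[0,-0.02,0],"spin":0},{"offset":[0,-0.01,0],"spin":0}]'
python3 -m crank '[{"offset":[0,0.005,0],"spin":0},{"offset":[0,0.01,0],"spin":0},{"offset":[0,0.015,0],"spin":0},{"offset":[0,0.02,0],"spin":0},{"offset":[0,0.025,0],"spin":0},{"offset":[0,0.03,0],"spin":0},{"offset":[0,0.035,0],"spin":0},{"offset":[0,0.04,0],"spin":0},{"offset":[0,0.045,0],"spin":0},{"offset":[0,0.05,0],"spin":0},{"offset":[0,0,0],"spin":0},{"offset":[0,0,0],"spin":0}]'
python3 -m crank '[{"offset":[0,0,0],"spin":0},{"offset":[0,0,0],"spin":0}]'
sh m.sh
```

```text
time_s: 45.4
position: [0.7654, -0.0647, 0.3134]
tcp_rot: [[0.003, -0.976, 0.216], [-0.001, 0.216, 0.976], [-1.0, -0.003, -0.0]]
force: [-0.6, 0.6, -2.5]
opening: 0.575
time_s: 46.6
position: [0.4923, -0.0037, 0.3141]
tcp_rot: [[-0.002, -0.976, 0.216], [0.0, 0.216, 0.976], [-1.0, 0.002, 0.0]]
force: [1.2, -0.4, -2.7]
opening: 0.569
time_s: 46.8
position: [0.4963, -0.005, 0.3143]
tcp_rot: [[0.003, -0.976, 0.216], [-0.001, 0.216, 0.976], [-1.0, -0.004, -0.0]]
force: [0.3, 0.2, -2.3]
opening: 0.576
48.0 M tool [-0.002  -0.0014  0.006 ] sem [0.0066 0.0054 0.005 ] F [-0.11  0.1  -2.35] pos [ 0.495 -0.004  0.314] open 0.5737736228039528
```

The moment toggles on every front/rear shake of the middle module (about +0.045 against 0), and the left one does not do this. I take the middle module to the camera.

```bash
python3 - <<'E'
from h import *
from rig import bot
go("C",.335,bot.read_state())
E
```

```text
48.0 pos [ 0.4946 -0.0045  0.3137] offset tool [-0.0213 -0.1653 -0.0564] spin 0 cur 167.52 tiltx [-0. -0. -1.] q [-13.  28. 106.  -0.  46. -91.]
```

```bash
python3 -m crank '[{"offset":[-0.002,-0.01,-0.004],"spin":0},{"offset":[-0.003,-0.02,-0.007],"spin":0},{"offset":[-0.003,-0.025,-0.008],"spin":0},{"offset":[-0.003,-0.025,-0.009],"spin":0},{"offset":[-0.003,-0.025,-0.008],"spin":0},{"offset":[-0.003,-0.025,-0.008],"spin":0},{"offset":[-0.002,-0.02,-0.007],"spin":0},{"offset":[-0.002,-0.01,-0.004],"spin":0},{"offset":[0,-0.005,-0.001],"spin":0},{"offset":[0,0,0],"spin":0},{"offset":[0,0,0],"spin":0},{"offset":[0,0,0],"spin":0}]'
python3 - <<'E'
from h import *
from rig import bot
go("C",.335,bot.read_state())
d=np.load("top0.npz");a=d["pixels"]
p=bot.capture("top");q=bot.capture("scene")
df=p["pixels"]
cv2.imwrite("pics/t6.png",cv2.resize(df[100:330,80:430],None,fx=2.2,fy=2.2,interpolation=2))
cv2.imwrite("pics/s6.png",cv2.resize(q["pixels"][120:330,40:400],None,fx=2.2,fy=2.2,interpolation=2))
# module pose in held state from scene depth & L/R standing poses from top
P=cloud(p);D=p["depth"]
for n,(u,v) in(("R",(340,237)),("L",(180,225))):
    m=np.zeros((384,512),bool);m[v-30:v+30,u-30:u+30]=1
    m&=(D>0)&(P[...,2]>.05)&(P[...,2]<.072)
    _,lab,st,_=cv2.connectedComponentsWithStats(m.astype(np.uint8)); m=lab==1+np.argmax(st[1:,4])
    g=P[m];r=cv2.minAreaRect((g[:,:2]*1000).astype(np.float32));print(n,np.round(r[0],1),np.round(r[1],1),np.round(np.percentile(g[:,2],[5,50,95]),3),m.sum())
for r in bot.regions_of("module_mid",q): 
    Q=cloud(q)[r["region"]&(q["depth"]>0)]; print(round(r["p"],2),np.round(r["extent"],0),np.round(np.percentile(Q,[5,50,95],axis=0),3).tolist())
E
```

```text
time_s: 49.2
position: [0.6428, -0.0941, 0.3345]
tcp_rot: [[-0.002, -0.977, 0.215], [0.001, 0.215, 0.977], [-1.0, 0.002, 0.0]]
force: [0.1, 0.8, -2.4]
opening: 0.572
49.2 pos [ 0.6428 -0.0941  0.3345] offset tool [-0.0005 -0.0012 -0.001 ] spin 0 cur 167.56 tiltx [-0.002  0.001 -1.   ] q [-18.  37.  82.   0.  61. -96.]
R [ 463.2 -222.8] [110.8  51.4] [0.057 0.062 0.067] 674
L [532.4 235.4] [51.1 46.3] [0.056 0.061 0.067] 228
0.85 [216. 199.  28.  48.] [[0.614, -0.13, 0.127], [0.687, -0.106, 0.175], [0.702, -0.077, 0.181]]
0.66 [265. 205.  39.  35.] [[0.589, 0.04, 0.006], [0.629, 0.084, 0.048], [0.641, 0.14, 0.066]]
0.37 [234. 176.   1.   3.] [[0.392, 0.104, 0.002], [0.395, 0.108, 0.007], [0.397, 0.115, 0.013]]
```

View pics/t6.png

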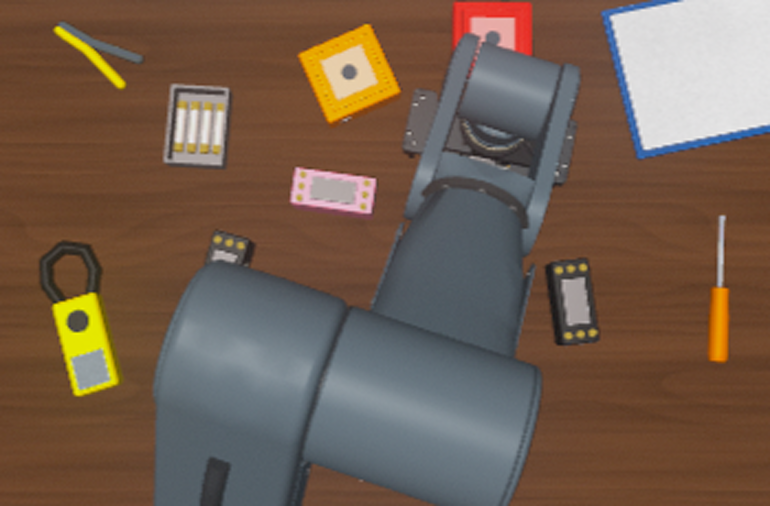

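View pics/s6.png

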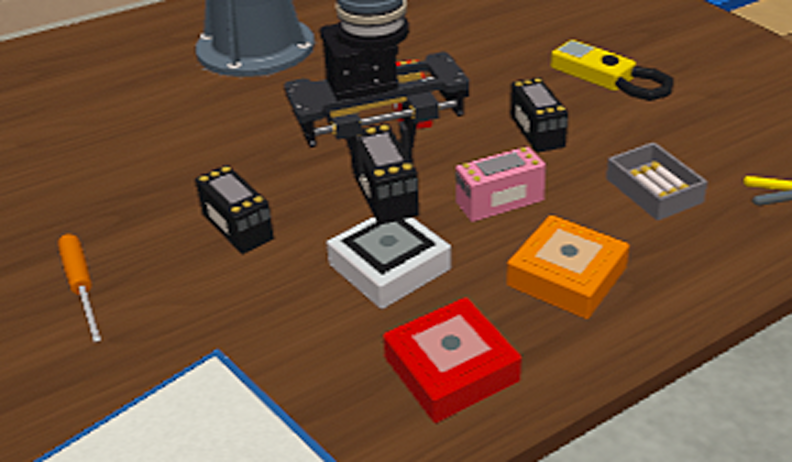

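```bash
python3 - <<'E'
from h import *
from rig import bot
q=bot.capture("scene");P=cloud(q);D=q["depth"]
w=bot.capture("wrist");cv2.imwrite("pics/w7.png",w["pixels"])
cv2.imwrite("pics/s7.png",cv2.resize(q["pixels"][160:230,180:260],None,fx=7,fy=7,interpolation=2))
m=np.zeros((384,512),bool);m[170:225,195:235]=1
n=np.cross(np.gradient(cv2.GaussianBlur(P,(5,5),1),axis=1),np.gradient(cv2.GaussianBlur(P,(5,5),1),axis=0));n/=np.linalg.norm(n,axis=-1,keepdims=True)+1e-9
m&=(D>0)&(P[...,2]>.14)&(P[...,2]<.22)&(abs(n[...,2])>.75)
g=P[m];print(len(g),np.round(np.percentile(g,[2,50,98],axis=0),3))
for _ in range(4):
    A=np.c_[g[:,:2],np.ones(len(g))];c=np.linalg.lstsq(A,g[:,2],rcond=None)[0];r=g[:,2]-A@c;g=g[abs(r)<max(.003,1.5*r.std())]
print("plane",np.round(c,3),len(g),"z@C",c@[.6438,-.0953,1],"ext",np.round(g.min(0),3),np.round(g.max(0),3))
E
```

```text
338 [[ 0.6   -0.125  0.174]
 [ 0.658 -0.102  0.178]
 [ 0.697 -0.072  0.182]]
plane [-0.008  0.001  0.184] 309 z@C 0.17876693066388288 ext [ 0.594 -0.129  0.176] [ 0.701 -0.066  0.182]
```

View pics/s7.png

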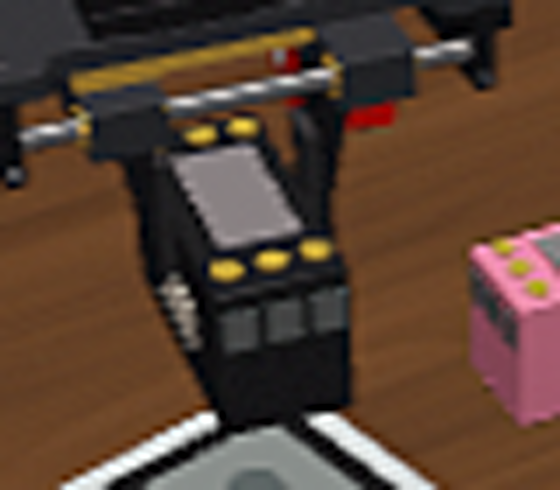

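View pics/w7.png

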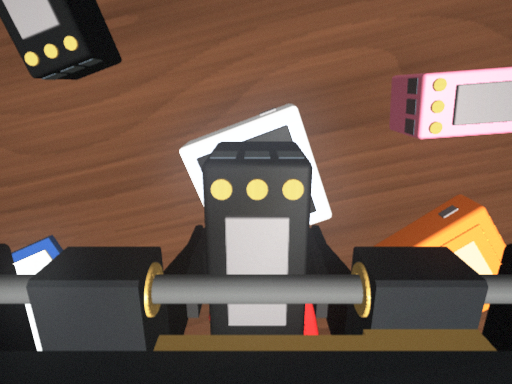

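```bash
cat > st.py <<'E'
from h import *
from rig import bot
q=bot.capture("scene");P=cloud(q);D=q["depth"]
S=cv2.GaussianBlur(P,(5,5),1);n=np.cross(np.gradient(S,axis=1),np.gradient(S,axis=0));n/=np.linalg.norm(n,axis=-1,keepdims=True)+1e-9
s=bot.read_state();print(s["time_s"],np.round(s["position"],4),s["opening"])
for nm,c,lo,hi in(("held",(.6438,-.0953),.14,.25),("R",T["R"],.045,.08),("L",T["L"],.045,.08)):
    m=(D>0)&(P[...,2]>lo)&(P[...,2]<hi)&(abs(n[...,2])>.8)&(np.hypot(P[...,0]-c[0],P[...,1]-c[1])<.055)
    print(nm,m.sum(),np.round(np.percentile(P[m],[3,50,97],axis=0),4).tolist())
E
python3 st.py
python3 -m crank '[{"offset":[0,0,0],"spin":0},{"offset":[0,0,0],"spin":0},{"offset":[0,0,0],"spin":0},{"offset":[0,0,0],"spin":0},{"offset":[0,0,0],"spin":0},{"offset":[0,0,0],"spin":0},{"offset":[0,0,0],"spin":0},{"offset":[0,0,0],"spin":0},{"offset":[0,0,0],"spin":0},{"offset":[0,0,0],"spin":0}]'
python3 st.py
```

```text
49.5 [ 0.6435 -0.0946  0.3349] 0.5747242000682663
held 447 [[0.6043, -0.1265, 0.1761], [0.663, -0.0972, 0.1798], [0.6921, -0.0563, 0.2476]]
R 288 [[0.4138, -0.2445, 0.0605], [0.4699, -0.2252, 0.0641], [0.5124, -0.2059, 0.0677]]
L 203 [[0.455, 0.2167, 0.0601], [0.5037, 0.2388, 0.0639], [0.5464, 0.2693, 0.067]]
time_s: 50.5
position: [0.6437, -0.0948, 0.3347]
tcp_rot: [[0.0, -0.976, 0.216], [0.0, 0.216, 0.976], [-1.0, -0.0, 0.0]]
force: [-0.5, 0.4, -2.6]
opening: 0.57
50.55 [ 0.6436 -0.0948  0.3348] 0.5741545201119874
held 434 [[0.6045, -0.1231, 0.176], [0.6619, -0.0956, 0.1797], [0.6931, -0.0562, 0.2486]]
R 319 [[0.4142, -0.2464, 0.06], [0.4686, -0.2258, 0.0639], [0.5129, -0.206, 0.0673]]
L 113 [[0.45, 0.221, 0.053], [0.4945, 0.2415, 0.0636], [0.5463, 0.2686, 0.0674]]
```

```bash
python3 -c "
from rig import bot
print(bot.hand_in())"
```

```text
the job is handed in; nothing more can be done
None
```

I shook all three modules in order, right, middle, left. I judged the **middle one** to be the rattler, handed the job in at about 50.6 s of 72 s, and left it held over the camera glass. No verdict was reported, and the identification is likely rather than certain.

**Why the middle module:** I compared the moment about its own y after a forward shake and after a backward shake.

| Module | Shift (N m) | Test |
|---|---|---|
| Middle | 0.03–0.05, same sign in every pair (single readings ±0.006) | four pairs, two of them in the same or nearly the same pose |
| Left | 0.006 ± 0.008 | one pair, same pose |
| Right | 0.014 ± 0.009 | one pair, only the first, weaker shake |

- **Smaller than expected:** the middle module's shift was about half of the 0.08 N m the description gives, probably because the part did not slide the full way.
- **Right module not retested:** under that same first shake the middle module showed 0.036, so I did not repeat the stronger test on the right.

**Last checks:**
- **Held module:** level and not moving, with the flange within 1 mm sideways of the glass centre and the module within about 4 mm. Its centre is about 105 mm above the glass, so its underside is about 74 mm up.
- **Slip:** it sits about 15 mm lower in the fingers than I planned, probably because I lifted while the fingers were still closing after I picked it up again. It was stable over the last second.
- **Right and left modules:** both are upright in their places. The right one is within 2 mm; the left one was partly hidden by the arm but looked unchanged.
- **Other objects:** the screwdriver, clamp meter, tray and look-alikes appear untouched.

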